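Load a chamber slide under the spring arm of a light plate

ROBOT

A 7-joint arm with a two-finger parallel gripper is mounted at the origin on a cart in front of the work surface, level with it; the furniture and walls round the work are solid. World frame = base frame: x ahead of the robot, y to its left, z up, the work surface at z = 0. Lengths are in m, angles in degrees, forces in N, time in s.
With the tool pointing down it reaches from about 0.425 to 0.875 m from the base axis. Payload 4.7 kg.
Tool frame: the origin (TCP) lies on the centre line of the jaws, within the pads' length; the fingertips stand 8 mm ahead of it and the grasp point (between the pads) lies 11 mm behind it; z points along the fingers, y is the direction in which the jaws open and shut (so a half turn about z gives the same grasp; the last joint's range is limited). The gripper opens to 87 mm and grips with 3 to 60 N. Pads are 19 mm wide; open, the fingers measure 117 mm over their backs; the gripper's body (75 mm by 190 mm) begins 51 mm behind the grasp point.
Start: joints at [-62.561, 18.392, -4.016, 83.108, 1.295, 78.541, -3.26], TCP at [0.291, 0.581, 0.231] pointing down, gripper open.
Joint ranges: [-163.93, 163.93], [-17.29, 119.83], [-79.2, 71.16], [3.27, 140.29], [-89.18, 269.18], [5.43, 117.66], [-154.24, 154.24]. Speed limits (degrees/s): [147.25, 147.25, 180, 180, 180, 180, 180].

INTERFACE

Orientations are given as [roll, pitch, yaw] about the fixed x, y, z axes, in that order (R = Rz(yaw) Ry(pitch) Rx(roll)).
In Python, from cell import status, vision, workorder gives the robot as it stands.
- The arm moves only by the tool step_arm, never from a script. Its argument "series" is a list of rows, each an object of numbers: "ax", "ay", "az": the turn, a rotation vector about the world's x, y, z in degrees; "x", "y", "z": the shift along the world's x, y, z in m; "claw": the opening in per cent of the stroke, from 0 (shut) to 100 (fully open). In form: [{"ax": .., "ay": .., "az": .., "x": .., "y": .., "z": .., "claw": ..}, ...]. A call has 1 to 12 rows; each row is the pose to reach, as a shift and turn from the pose commanded when the call began; what a row does not reach only later rows make up. A row lasts 1/10 s, in which the tool goes at most 50 mm and 8.59 degrees, less where a joint would pass 70% of its speed; a pose out of reach is approached as far as the arm can. A call with a gripper value outside its range is refused whole. The fingers move at their own pace and stop on an object; "squeeze" is the grip in N (left out, the last holds). Time passes only in rows, so rows that repeat a pose let the fingers close. It gives the time, the measured TCP pose, the force and the opening at its end, in the units of the state.
- status.get_obs(): the state, without advancing time (a new reading comes with each control period).
- vision.read_camera(name): name is "scene" or "top"; returns the picture (420x560x3 uint8, red, green, blue); there is no depth.
- vision.camera_params(name): a dict with "fovy" (degrees; the focal length in pixels is half the picture's height over the tangent of half this angle, whatever the lens; pixels are square), "cx", "cy" (the principal point, pixels), "eye" and "orientation" of the camera in the world. Camera axes: x right, y down, z forward; pixel columns grow to the right and rows downward; lengths in m; the calibration is good to about 2 mm. A picture is of the moment at which its call begins. camera_params takes no time and is no camera call.
- workorder.sign_off(): hands the job in, once; it reports no verdict.
The state is a dict: "time_s": time; "qpos": joint angles; "joint_velocities": joint speeds; "effort": joint torques, N m; "tool_pos": TCP position; "tool_rot": TCP orientation; "force": force on the tool from outside, world axes, zero at the start; "wrist_torque": the same for the moment, N m; "grip_width": finger opening in m.
Only numpy, scipy, OpenCV 4.12 (cv2) and the standard library are available. Lean on these libraries where they do the work, as an engineer would, in place of code of your own. Each camera call takes 0.05 s, during which the arm holds its last target.

TASK

Load the blue chamber slide into the slide holder of the light plate: draw the sprung curved arm back (the end of the slide can push it), set the slide flat on the plate, press its long side snugly but without ramming it against the back edge, and let go so that the arm holds its end against the fixed edge at the other end. The slide must be fully home against both fixed edges; leave the orange slide and the tape roll where they are.

Things in the scene. Friction and masses are not known exactly. Their poses are not given: they have to be found in the camera images.
- light_plate: Light plate: flat grey and black lamp box, 150 (x) x 190 (y) x 18 mm, fixed to the bench, with a slide holder on its flat top (z = 18 mm): two aluminium edges, 4 mm high, clamped down, and a spring arm at the right. Origin: centre of its underside; x away from its front (which has a rocker switch), y to the left along its length, z up.
- back_edge: Back edge: straight aluminium strip 88 mm long (y), 4 mm high, clamped on the plate's top parallel to it; its place varies (face at x = +27 to +33 mm of the light plate). Origin: middle of its upright face, at the foot, on the plate's top; x away from the slide's place, y along it. The spring does not do it: press the slide against it, 5 to 15 N beyond the drag of plate and arm (some 5 N).
- slide_home (a point): Where the blue slide's origin lies when fully home against both edges: on the plate's top, 16 mm in front of the back edge's face and at y = +7 mm of the light plate; axes as the plate's. The slide's long side lies along y, either way round.
- end_edge (a point): Middle of the end edge's upright face (left end), at the plate's top: y = +45 mm of the light plate, the face runs from x = +8 to +32 mm; 4 mm high. Axes as the plate's. The spring arm brings a flat, free slide home against this edge.
- spring_arm (a joint): Hinge (upright) of the sprung curved steel arm. 0 rad: empty, sprung in over the slide's place; grows as its tip is drawn towards -y of the plate; 0.20: resting on a slide fully home; 0.32: hard stop, tip 7 mm further. The spring always drives it to 0, at the tip with 3 N at 0, 5 N at 0.20, 6.5 N at 0.32. Nothing catches it: the end of the slide must push and hold it back.
- tip_of_arm (a point): Centre of the arm's red upright round tip, 10 mm in diameter, spanning 2 to 16 mm above the plate's top, so that a slide carried just above the 4 mm edges can push it. Empty it lies at x = +12, y = -24 mm of the light plate, with a slide home at x = +14, y = -36 mm. Hinge axis at x = -46, y = -40 mm. Its own axes are of no use.
- blue_slide: Chamber slide with BLUE chamber: white base 32 (x) x 76 (y) x 5 mm, and centred on it a firm open-topped blue block with two wells, 24 (x) x 36 (y) mm, from 5 to 21 mm above the underside, by which it is held (across 24 or 36 mm). Origin: centre of the underside, z up, y along the long side. About 60 g.
- orange_slide: The same chamber slide in ORANGE, a bystander lying on the bench. Origin as for the blue one.
- label_tape: Loose roll of tan label tape, 97 x 95 x 25 mm, a bystander lying on the bench. Origin: centre of its underside.

How it is judged:
By the outcome, as a careful person would: the job done as asked, in the order asked, and still so for the second after the job is handed in, with the robot touching nothing.
It also fails if it takes over 51 s, if anything falls off the work surface, if the arm or the gripper's body presses on something with over 40 N, if the wrist force passes 120 N, or if a joint passes its speed limit or range.

## Working session

There is one attempt and no reset: what is moved stays moved. The work goes in short steps, Python scripts to look and compute and a tool call to move; the robot and the scene stay as the last step left them, time stands still between calls to the robot, and variables do not carry over. Pictures are saved under pics/ and viewed, and the job is handed in when it is done.

Besides the shell and the picture viewer there is one more tool, called after "Request:" as a command line: name --argument value ..., lists and objects as JSON in quotes. step_arm: Moves the arm, as the interface text tells. Its arguments: {"type":"object","properties":{"series":{"type":"array"},"squeeze":{"type":"number"}},"required":["series"]}

```bash
mkdir -p pics
python3 - <<'E'
from cell import status, vision
import cv2
for n in("scene","top"):
    im=vision.read_camera(n); cv2.imwrite(f"pics/{n}0.png",im[:,:,::-1]); print(n,vision.camera_params(n))
o=status.get_obs();print(o)
E
```

```text
scene {'fovy': 51.96447997866779, 'cx': 274.780856121835, 'cy': 207.36440777264863, 'eye': array([-0.0362784 , -0.57710177,  0.51914238]), 'orientation': array([-118.02537709,    0.16648806,  -41.28574856])}
top {'fovy': 47.29006673831162, 'cx': 272.8293171116494, 'cy': 214.77344662355162, 'eye': array([0.39871016, 0.06356438, 0.94375453]), 'orientation': array([-1.68731418e+02,  8.58318360e-02, -8.99123325e+01])}
{'time_s': 0.1, 'qpos': array([-62.56268019,  18.435119  ,  -4.01453069,  83.16658119,
         1.29552303,  78.5410452 ,  -3.26048279]), 'joint_velocities': array([-0.05180601, -0.13921353,  0.10870751, -0.05654474, -0.13824545,
        0.08254052,  0.05576358]), 'effort': array([-1.12705964e-04, -4.92572451e+01, -4.05912073e-01, -3.13399673e+01,
       -6.40999270e-02,  3.95741849e-02,  8.07246511e-05]), 'tool_pos': array([0.29118662, 0.58060073, 0.22957893]), 'tool_rot': array([-1.79902509e+02,  6.22709401e-03,  1.53370922e+02]), 'force': array([-0.26401626, -0.11974402, -0.17882016]), 'wrist_torque': array([-0.01108614,  0.02426469, -0.02615163]), 'grip_width': 0.08726856420278249}
```

View pics/scene0.png

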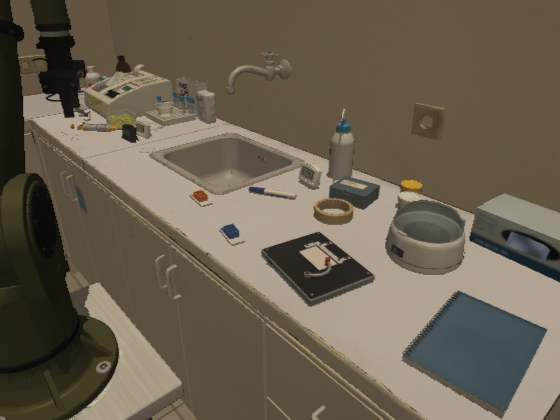

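View pics/top0.png

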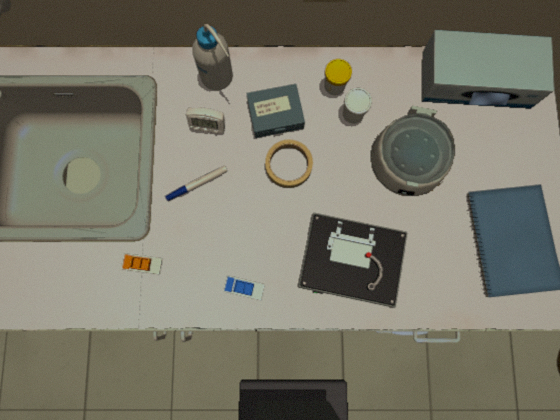

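```bash
cat > h.py <<'E'
import numpy as np
from scipy.spatial.transform import Rotation as R
from cell import vision
def cam(n):
    p=vision.camera_params(n); f=210/np.tan(np.radians(p['fovy']/2))
    return p,f,R.from_euler('xyz',p['orientation'],degrees=True).as_matrix()
def ray(n,u,v):
    p,f,M=cam(n); d=M@np.array([(u-p['cx'])/f,(v-p['cy'])/f,1]); return p['eye'],d
def at(n,u,v,z):
    e,d=ray(n,u,v); return e+d*(z-e[2])/d[2]
def proj(n,P):
    p,f,M=cam(n); c=(np.atleast_2d(P)-p['eye'])@M; return c[:,:2]/c[:,2:]*f+[p['cx'],p['cy']]
def tri(u1,u2):
    (a,d),(b,e)=ray('top',*u1),ray('scene',*u2)
    s=np.linalg.lstsq(np.c_[d,-e],b-a,rcond=None)[0]; p=a+s[0]*d;q=b+s[1]*e
    return (p+q)/2,np.linalg.norm(p-q)
E
python3 - <<'E'
import cv2
t=cv2.imread('pics/top0.png');s=cv2.imread('pics/scene0.png')
def crop(im,x,y,w,h,k,n): cv2.imwrite(n,cv2.resize(im[y:y+h,x:x+w],None,fx=k,fy=k,interpolation=cv2.INTER_CUBIC))
crop(t,295,208,116,100,6.5,'pics/tp.png')
crop(t,215,265,60,45,12,'pics/tb.png')
crop(s,255,228,120,75,6.5,'pics/sp.png')
crop(s,210,215,45,35,16,'pics/sb.png')
E
```

```text
(no output)
```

View pics/tp.png

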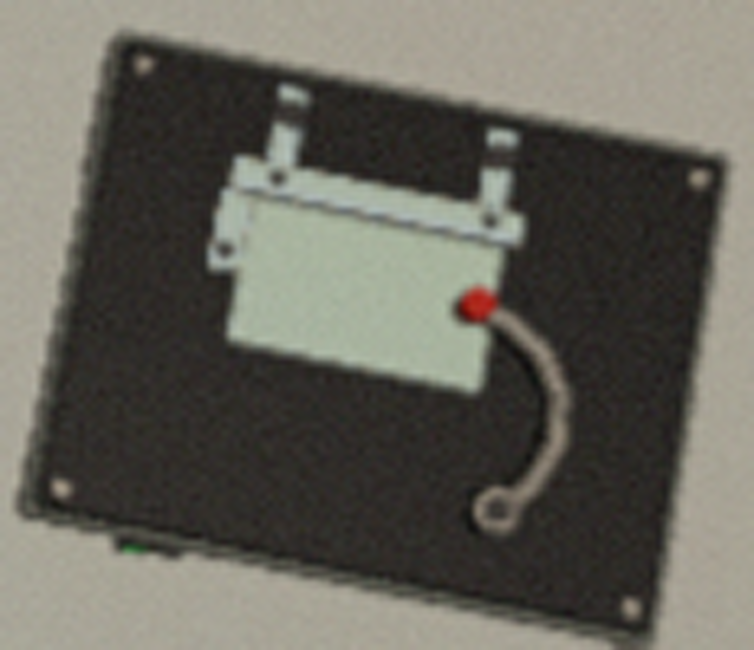

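View pics/tb.png

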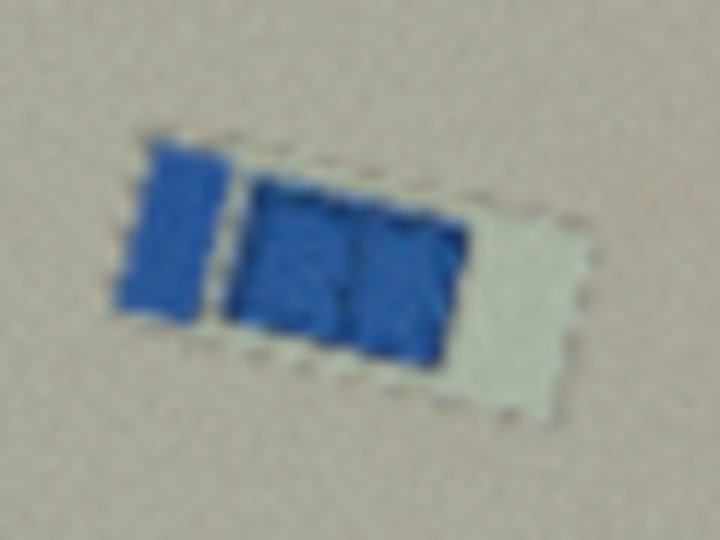

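View pics/sp.png

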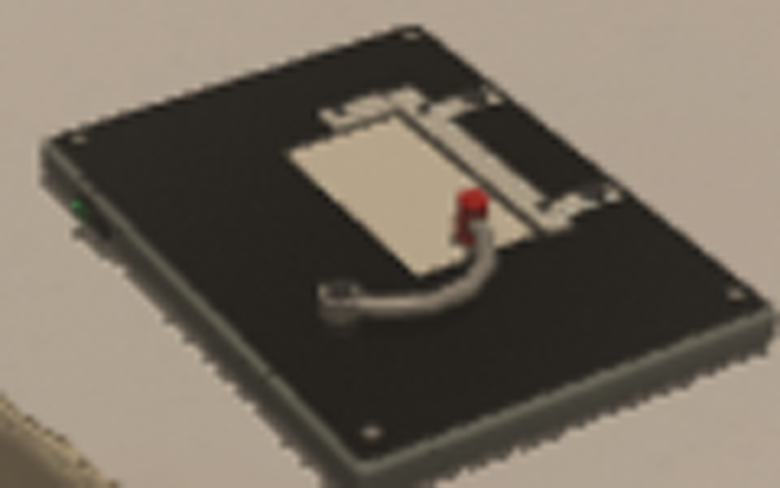

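View pics/sb.png

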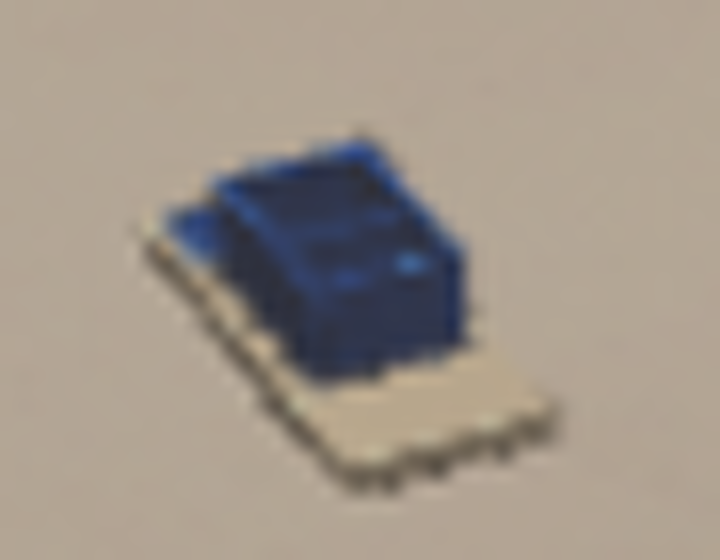

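Run:
```python
from h import *
T=lambda U,V:((U+.5)/6.5-.5+295,(V+.5)/6.5-.5+208)
S=lambda U,V:((U+.5)/6.5-.5+255,(V+.5)/6.5-.5+228)
TB=lambda U,V:((U+.5)/12-.5+215,(V+.5)/12-.5+265)
SB=lambda U,V:((U+.5)/16-.5+210,(V+.5)/16-.5+215)
np.set_printoptions(precision=4,suppress=True)
a=[T(144,64),T(700,178),T(632,608),T(62,489)]
b=[S(411,34),S(735,293),S(372,432),S(78,139)]
P=[]
for n,x,y in zip(['BLk','BR','FR','FL'],a,b): p,e=tri(x,y);P.append(p);print(n,p,e,'top18',at('top',*x,.018),'sc18',at('scene',*y,.018))
for nm,c,pts in(('top','top',a),('scene','scene',b)):
    Q=np.array([at(c,*q,.018) for q in pts]); L=Q[0]-Q[1];L2=Q[3]-Q[2];F=Q[0]-Q[3];F2=Q[1]-Q[2]
    print(nm,'centre',Q.mean(0),'yaw y-axes',[np.degrees(np.arctan2(-v[0],v[1])) for v in(L,L2)],'x-axes',[np.degrees(np.arctan2(v[1],v[0])) for v in(F,F2)],[np.linalg.norm(v) for v in (L,L2,F,F2)])
c=[T(118,36),T(727,158),T(648,640),T(22,512)]
Q=np.array([at('top',*q,.018) for q in c]);print('corners',Q.mean(0),np.linalg.norm(Q[0]-Q[1]),np.linalg.norm(Q[0]-Q[3]))
p,e=tri(T(479,304),S(473,200));print('tip',p,e,at('top',*T(479,304),.034))
p,e=tri(T(497,510),S(342,293));print('hinge',p,e)
print('edge line z22',at('top',*T(237,187),.022),at('top',*T(521,244),.022))
# slide
B=[TB(152,133),TB(600,222),TB(555,422),TB(110,318)]
Q=np.array([at('top',*q,.005) for q in B]);print('slide base',Q,Q.mean(0))
L=Q[0]-Q[1];L2=Q[3]-Q[2];F=Q[0]-Q[3];F2=Q[1]-Q[2]
print([np.degrees(np.arctan2(-v[0],v[1])) for v in(L,L2)],[np.degrees(np.arctan2(v[1],v[0])) for v in(F,F2)],[np.linalg.norm(v) for v in (L,L2,F,F2)])
K=[TB(255,177),TB(470,222),TB(440,370),TB(226,322)]
k=[SB(365,138),SB(465,258),SB(318,310),SB(215,183)]
for x,y in zip(K,k): print('block',tri(x,y),at('top',*x,.021))
print(np.mean([at('top',*x,.021) for x in K],0),np.mean([at('scene',*x,.021) for x in k],0))
print('scene base corner NR, FR',at('scene',*SB(345,470),.005),at('scene',*SB(557,410),.005))
```

```text
BLk [ 0.5781 -0.0211  0.0163] 0.00034201475351599306 top18 [ 0.578  -0.0211  0.018 ] sc18 [ 0.5759 -0.0229  0.018 ]
BR [ 0.5432 -0.1874  0.0166] 0.0009271783852676491 top18 [ 0.5433 -0.1873  0.018 ] sc18 [ 0.5411 -0.1883  0.018 ]
FR [ 0.4161 -0.1611  0.0171] 0.00047893804392518943 top18 [ 0.4162 -0.161   0.018 ] sc18 [ 0.415  -0.1617  0.018 ]
FL [0.4504 0.0052 0.0163] 0.0004309270138500096 top18 [0.4505 0.0052 0.018 ] sc18 [0.4486 0.0034 0.018 ]
top centre [ 0.497  -0.0911  0.018 ] yaw y-axes [np.float64(-11.768730777218543), np.float64(-11.64452187263651)] x-axes [np.float64(-11.623827350529455), np.float64(-11.720016800453495)] [np.float64(0.16985156025937378), np.float64(0.16963314521370237), np.float64(0.13015134069780485), np.float64(0.12978323171606795)]
scene centre [ 0.4952 -0.0924  0.018 ] yaw y-axes [np.float64(-11.905488786596777), np.float64(-11.498996976818288)] x-axes [np.float64(-11.642042105386004), np.float64(-11.917678133856812)] [np.float64(0.16906705433005878), np.float64(0.16844604825600043), np.float64(0.13002154254229395), np.float64(0.1288251202652799)]
corner
[... 471 characters left out ...]
oat64(-11.75713503219622), np.float64(-12.513835005490774)] [np.float64(0.07412540983267887), np.float64(0.07370241828465632), np.float64(0.030307387182945615), np.float64(0.03264262721065608)]
block (array([0.457 , 0.1358, 0.0197]), np.float64(0.00044800200133479135)) [0.4568 0.1358 0.021 ]
block (array([0.4498, 0.1017, 0.0178]), np.float64(0.0003285033561707633)) [0.4497 0.1015 0.021 ]
block (array([0.4269, 0.1061, 0.0166]), np.float64(0.0005594230693339645)) [0.4265 0.106  0.021 ]
block (array([0.434 , 0.1402, 0.0193]), np.float64(1.571925961047995e-06)) [0.434 0.14  0.021]
[0.4417 0.1208 0.021 ] [0.4395 0.1172 0.021 ]
scene base corner NR, FR [0.4159 0.0852 0.005 ] [0.447  0.0781 0.005 ]
```

Request:
step_arm --series '[{"az": -7,"x": 0.013,"y": -0.04,"z": 0,"claw": 70},{"az": -14,"x": 0.026,"y": -0.08,"z": 0,"claw": 70},{"az": -21,"x": 0.039,"y": -0.12,"z": 0,"claw": 70},{"az": -28,"x": 0.052,"y": -0.16,"z": -0.01,"claw": 70},{"az": -35,"x": 0.065,"y": -0.2,"z": -0.02,"claw": 70},{"az": -42,"x": 0.078,"y": -0.24,"z": -0.03,"claw": 70},{"az": -49,"x": 0.091,"y": -0.28,"z": -0.04,"claw": 70},{"az": -56,"x": 0.104,"y": -0.32,"z": -0.05,"claw": 70},{"az": -63,"x": 0.117,"y": -0.36,"z": -0.06,"claw": 70},{"az": -70,"x": 0.13,"y": -0.4,"z": -0.07,"claw": 70},{"az": -75.1,"x": 0.143,"y": -0.44,"z": -0.08,"claw": 70},{"az": -75.1,"x": 0.15,"y": -0.461,"z": -0.1,"claw": 70}]'

```text
invalid input
```

Request:
step_arm --series '[{"x": 0},{"x": 0},{"x": 0},{"x": 0},{"x": 0}]'

```text
invalid input
```

Run:
```python
from h import *
from cell import status
import cv2
o=status.get_obs();print({k:o[k] for k in('time_s','tool_pos','tool_rot','force','grip_width','qpos')})
for n,x,y,w,h,k in(("scene",190,170,120,90,6),("top",195,240,110,82,7)):
    im=vision.read_camera(n)[:,:,::-1]; cv2.imwrite(f"pics/{n}1.png",im)
    cv2.imwrite(f"pics/{n}1c.png",cv2.resize(im[y:y+h,x:x+w],None,fx=k,fy=k,interpolation=cv2.INTER_CUBIC))
```

```text
{'time_s': 0.1, 'tool_pos': array([0.29118662, 0.58060073, 0.22957893]), 'tool_rot': array([-1.79902509e+02,  6.22709401e-03,  1.53370922e+02]), 'force': array([-0.26401626, -0.11974402, -0.17882016]), 'grip_width': 0.08726856420278249, 'qpos': array([-62.56268019,  18.435119  ,  -4.01453069,  83.16658119,
         1.29552303,  78.5410452 ,  -3.26048279])}
```

View pics/scene1c.png

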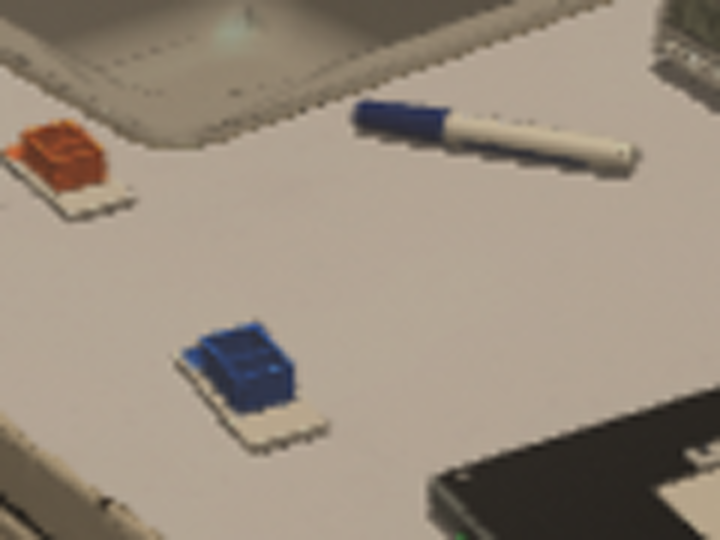

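View pics/top1c.png

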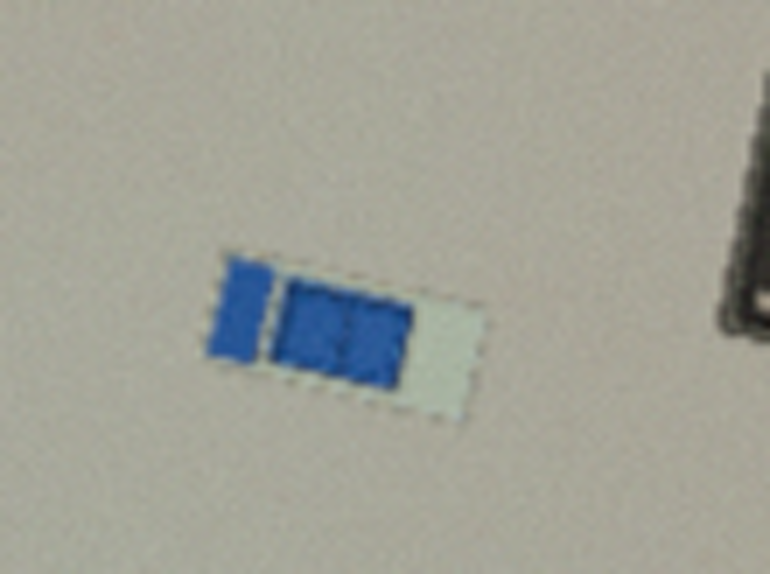

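Pictures are unchanged: the moves were refused, probably because each row needs all keys. I'll resend with full rows.

Request:
step_arm --series '[{"ax": 0,"ay": 0,"az": -7,"x": 0.013,"y": -0.04,"z": 0,"claw": 70},{"ax": 0,"ay": 0,"az": -14,"x": 0.026,"y": -0.08,"z": 0,"claw": 70},{"ax": 0,"ay": 0,"az": -21,"x": 0.039,"y": -0.12,"z": 0,"claw": 70},{"ax": 0,"ay": 0,"az": -28,"x": 0.052,"y": -0.16,"z": -0.01,"claw": 70},{"ax": 0,"ay": 0,"az": -35,"x": 0.065,"y": -0.2,"z": -0.02,"claw": 70},{"ax": 0,"ay": 0,"az": -42,"x": 0.078,"y": -0.24,"z": -0.03,"claw": 70},{"ax": 0,"ay": 0,"az": -49,"x": 0.091,"y": -0.28,"z": -0.04,"claw": 70},{"ax": 0,"ay": 0,"az": -56,"x": 0.104,"y": -0.32,"z": -0.05,"claw": 70},{"ax": 0,"ay": 0,"az": -63,"x": 0.117,"y": -0.36,"z": -0.06,"claw": 70},{"ax": 0,"ay": 0,"az": -70,"x": 0.13,"y": -0.4,"z": -0.07,"claw": 70},{"ax": 0,"ay": 0,"az": -75.1,"x": 0.143,"y": -0.44,"z": -0.08,"claw": 70},{"ax": 0,"ay": 0,"az": -75.1,"x": 0.15,"y": -0.461,"z": -0.1,"claw": 70}]'

```text
time_s: 1.4
tool_pos: [0.4432, 0.1166, 0.1314]
tool_rot: [179.8, -0.1, 77.9]
force: [1.0, 0.0, 0.3]
grip_width: 0.0612
```

Request:
step_arm --series '[{"ax": 0,"ay": 0,"az": 0,"x": 0,"y": 0,"z": -0.03,"claw": 70},{"ax": 0,"ay": 0,"az": 0,"x": 0,"y": 0,"z": -0.06,"claw": 70},{"ax": 0,"ay": 0,"az": 0,"x": 0,"y": 0,"z": -0.06,"claw": 70},{"ax": 0,"ay": 0,"az": 0,"x": 0,"y": 0,"z": -0.06,"claw": 70},{"ax": 0,"ay": 0,"az": 0,"x": 0,"y": 0,"z": -0.06,"claw": 70}]'

```text
time_s: 1.9
tool_pos: [0.4426, 0.1207, 0.0722]
tool_rot: [179.9, -0.1, 78.3]
force: [-0.9, 0.4, 0.7]
grip_width: 0.061
```

```bash
cat > look.py <<'E'
import sys
from h import *
from cell import status
import cv2
np.set_printoptions(precision=4,suppress=True)
t=sys.argv[1]; W={'s':("scene",190,170,120,90,6),'t':("top",195,240,110,82,7),'S':("scene",255,210,125,90,6),'T':("top",295,205,116,105,5)}
o=status.get_obs();print({k:o[k] for k in('time_s','tool_pos','tool_rot','force','wrist_torque','grip_width')})
for c in sys.argv[2]:
    n,x,y,w,h,k=W[c]
    im=vision.read_camera(n)[:,:,::-1]; cv2.imwrite(f"pics/{n}{t}.png",im)
    cv2.imwrite(f"pics/{t}{c}.png",cv2.resize(im[y:y+h,x:x+w],None,fx=k,fy=k,interpolation=cv2.INTER_CUBIC))
E
python3 look.py 2 st
```

```text
{'time_s': 1.9, 'tool_pos': array([0.4426, 0.1207, 0.0722]), 'tool_rot': array([179.8738,  -0.0831,  78.2945]), 'force': array([-0.9106,  0.354 ,  0.7394]), 'wrist_torque': array([-0.1023,  0.059 ,  0.0013]), 'grip_width': 0.06099807442466969}
```

View pics/2s.png

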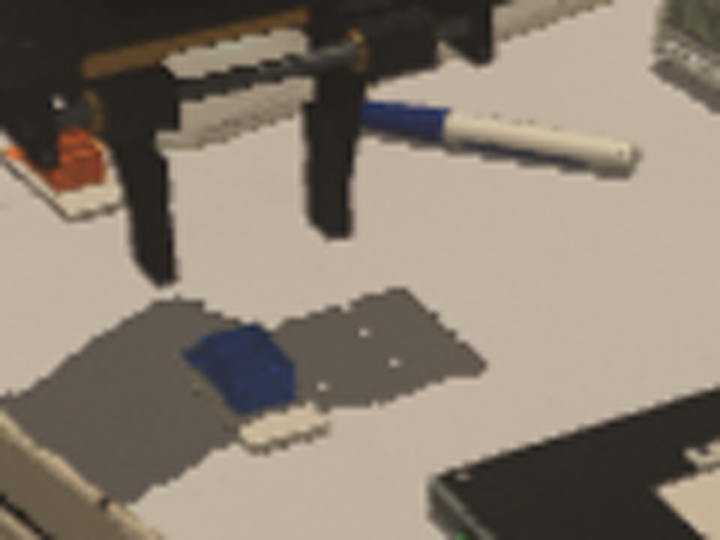

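View pics/2t.png

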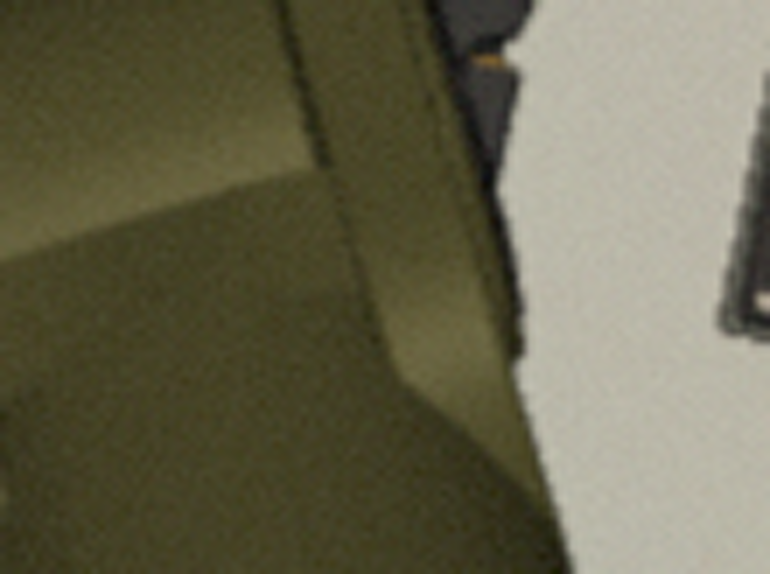

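Request:
step_arm --series '[{"ax": 0,"ay": 0,"az": 0,"x": 0,"y": 0,"z": -0.025,"claw": 70},{"ax": 0,"ay": 0,"az": 0,"x": 0,"y": 0,"z": -0.045,"claw": 60},{"ax": 0,"ay": 0,"az": 0,"x": 0,"y": 0,"z": -0.0575,"claw": 50},{"ax": 0,"ay": 0,"az": 0,"x": 0,"y": 0,"z": -0.0575,"claw": 45},{"ax": 0,"ay": 0,"az": 0,"x": 0,"y": 0,"z": -0.0575,"claw": 45},{"ax": 0,"ay": 0,"az": 0,"x": 0,"y": 0,"z": -0.0575,"claw": 45}]' --squeeze 20

```text
time_s: 2.6
tool_pos: [0.4424, 0.1204, 0.0142]
tool_rot: [179.9, -0.1, 78.3]
force: [-0.5, -0.2, 0.4]
grip_width: 0.0399
```

```bash
python3 look.py 3 s
```

```text
{'time_s': 2.6, 'tool_pos': array([0.4424, 0.1204, 0.0142]), 'tool_rot': array([179.9015,  -0.0689,  78.2718]), 'force': array([-0.5056, -0.2396,  0.3901]), 'wrist_torque': array([-0.0302,  0.0253,  0.0082]), 'grip_width': 0.03990296454737196}
```

View pics/3s.png

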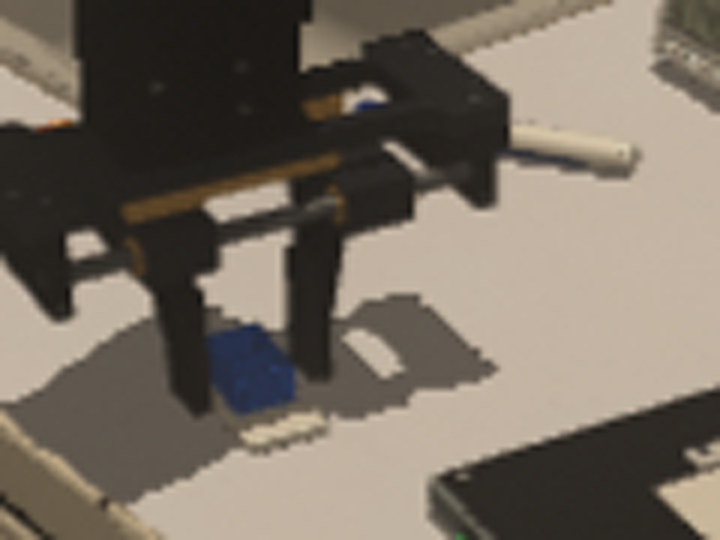

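Fingers at about (190,400) and (310,375) straddle the block (250,370). Closing.

Request:
step_arm --series '[{"ax": 0,"ay": 0,"az": 0,"x": 0,"y": 0,"z": 0,"claw": 30},{"ax": 0,"ay": 0,"az": 0,"x": 0,"y": 0,"z": 0,"claw": 20},{"ax": 0,"ay": 0,"az": 0,"x": 0,"y": 0,"z": 0,"claw": 10},{"ax": 0,"ay": 0,"az": 0,"x": 0,"y": 0,"z": 0,"claw": 10},{"ax": 0,"ay": 0,"az": 0,"x": 0,"y": 0,"z": 0,"claw": 10}]' --squeeze 30

```text
time_s: 3.15
tool_pos: [0.4416, 0.1202, 0.0134]
tool_rot: [180.0, -0.0, 78.3]
force: [-0.7, -0.5, 4.0]
grip_width: 0.0237
```

Request:
step_arm --series '[{"ax": 0,"ay": 0,"az": 0,"x": 0,"y": 0,"z": 0.02,"claw": 10},{"ax": 0,"ay": 0,"az": 0,"x": 0,"y": 0,"z": 0.05,"claw": 10},{"ax": 0,"ay": 0,"az": 0,"x": 0,"y": 0,"z": 0.07,"claw": 10},{"ax": 0,"ay": 0,"az": 0,"x": 0,"y": 0,"z": 0.07,"claw": 10},{"ax": 0,"ay": 0,"az": 0,"x": 0,"y": 0,"z": 0.07,"claw": 10}]' --squeeze 30

```text
time_s: 3.65
tool_pos: [0.4412, 0.12, 0.0827]
tool_rot: [180.0, -0.0, 78.3]
force: [-0.1, 0.4, -1.3]
grip_width: 0.0238
```

```bash
python3 look.py 4 s
python3 - <<'E'
import cv2
im=cv2.imread('pics/scene4.png');cv2.imwrite('pics/4z.png',cv2.resize(im[190:240,200:260],None,fx=12,fy=12,interpolation=cv2.INTER_CUBIC))
E
```

```text
{'time_s': 3.65, 'tool_pos': array([0.4412, 0.12  , 0.0827]), 'tool_rot': array([179.9993,  -0.0068,  78.2743]), 'force': array([-0.1224,  0.3817, -1.3181]), 'wrist_torque': array([-0.0976,  0.0901,  0.0708]), 'grip_width': 0.023772112711126434}
```

View pics/4z.png

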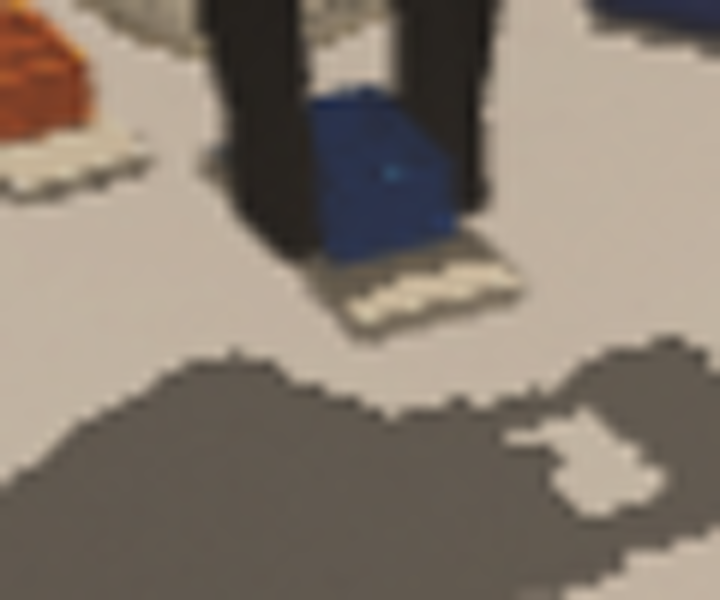

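Run:
```python
from h import *
np.set_printoptions(precision=4,suppress=True)
a=np.radians(-11.7);ex=np.array([np.cos(a),np.sin(a),0]);ey=np.array([-ex[1],ex[0],0])
c=np.array([.4412,.12,.0693])
for d in(-.003,0,.003):
    P=[c+ey*(d-.038)+ex*s*.016+[0,0,z] for s in(-1,1) for z in(0,.005)]
    q=proj('scene',P); print(d,(q-[200,190]+.5)*12-.5)
# same for the block corner bottom near
    print(proj('scene',[c+ey*(d-.018)+ex*s*.012+[0,0,z] for s in(-1,1) for z in(0.005,.021)])*12-np.array([200,190])*12+5.5)
pc=np.array([.4961,-.0918,.018])
for z in(.0,):
  for x,y in((.017,.007),):
    h=pc+ex*x+ey*y;print('home est',h)
```

```text
-0.003 [[373.4706 347.7149]
 [372.0232 323.0134]
 [536.5566 303.9219]
 [535.5451 279.4806]]
[[346.1776 270.4053]
 [341.3714 191.5525]
 [467.3258 238.8143]
 [463.5515 160.5897]]
0 [[366.4404 340.4787]
 [364.9786 315.821 ]
 [529.2272 296.9025]
 [528.1997 272.5042]]
[[339.3265 263.4754]
 [334.4765 184.763 ]
 [460.2539 232.0385]
 [456.432  153.9525]]
0.003 [[359.4455 333.2789]
 [357.9694 308.6647]
 [521.9342 289.9179]
 [520.8908 265.5624]]
[[332.5092 256.5797]
 [327.6159 178.0073]
 [453.2165 225.2959]
 [449.3475 147.348 ]]
home est [ 0.5142 -0.0884  0.018 ]
```

Request:
step_arm --series '[{"ax": 0,"ay": 0,"az": 0,"x": 0.008,"y": -0.02,"z": 0,"claw": 10},{"ax": 0,"ay": 0,"az": 0,"x": 0.018,"y": -0.048,"z": 0,"claw": 10},{"ax": 0,"ay": 0,"az": 0,"x": 0.029,"y": -0.077,"z": 0,"claw": 10},{"ax": 0,"ay": 0,"az": 0,"x": 0.04,"y": -0.106,"z": 0,"claw": 10},{"ax": 0,"ay": 0,"az": 0,"x": 0.051,"y": -0.135,"z": 0,"claw": 10},{"ax": 0,"ay": 0,"az": 0,"x": 0.061,"y": -0.162,"z": 0,"claw": 10},{"ax": 0,"ay": 0,"az": 0,"x": 0.068,"y": -0.18,"z": 0,"claw": 10},{"ax": 0,"ay": 0,"az": 0,"x": 0.072,"y": -0.191,"z": 0,"claw": 10},{"ax": 0,"ay": 0,"az": 0,"x": 0.072,"y": -0.191,"z": 0,"claw": 10},{"ax": 0,"ay": 0,"az": 0,"x": 0.072,"y": -0.191,"z": -0.02,"claw": 10},{"ax": 0,"ay": 0,"az": 0,"x": 0.072,"y": -0.191,"z": -0.03,"claw": 10},{"ax": 0,"ay": 0,"az": 0,"x": 0.072,"y": -0.191,"z": -0.03,"claw": 10}]' --squeeze 30

```text
time_s: 4.9
tool_pos: [0.5113, -0.0696, 0.0511]
tool_rot: [-179.7, 0.0, 78.4]
force: [0.9, -0.5, 0.3]
grip_width: 0.0235
```

```bash
python3 look.py 5 ST
```

```text
{'time_s': 4.9, 'tool_pos': array([ 0.5113, -0.0696,  0.0511]), 'tool_rot': array([-179.7442,    0.0408,   78.3591]), 'force': array([ 0.8516, -0.4534,  0.2851]), 'wrist_torque': array([-0.0816,  0.087 ,  0.0148]), 'grip_width': 0.02350787599717687}
```

View pics/5S.png

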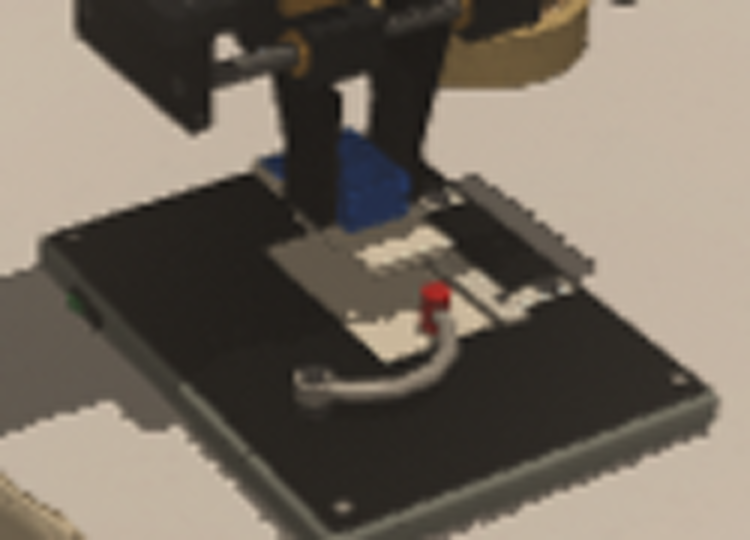

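View pics/5T.png

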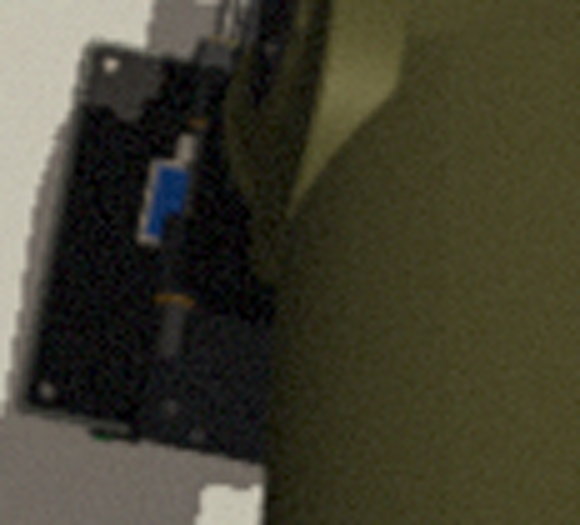

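Request:
step_arm --series '[{"ax": 0,"ay": 0,"az": 0,"x": 0,"y": 0,"z": -0.006,"claw": 10},{"ax": 0,"ay": 0,"az": 0,"x": 0,"y": 0,"z": -0.012,"claw": 10},{"ax": 0,"ay": 0,"az": 0,"x": 0,"y": 0,"z": -0.012,"claw": 10},{"ax": 0,"ay": 0,"az": 0,"x": 0,"y": 0,"z": -0.012,"claw": 10}]' --squeeze 30

```text
time_s: 5.4
tool_pos: [0.5133, -0.071, 0.041]
tool_rot: [-180.0, 0.0, 78.3]
force: [-0.3, 0.4, -0.4]
grip_width: 0.024
```

```bash
python3 look.py 6 S
```

```text
{'time_s': 5.4, 'tool_pos': array([ 0.5133, -0.071 ,  0.041 ]), 'tool_rot': array([-179.9859,    0.0098,   78.2647]), 'force': array([-0.3239,  0.3846, -0.4426]), 'wrist_torque': array([-0.1223,  0.0698, -0.0182]), 'grip_width': 0.023959145771140413}
```

View pics/6S.png

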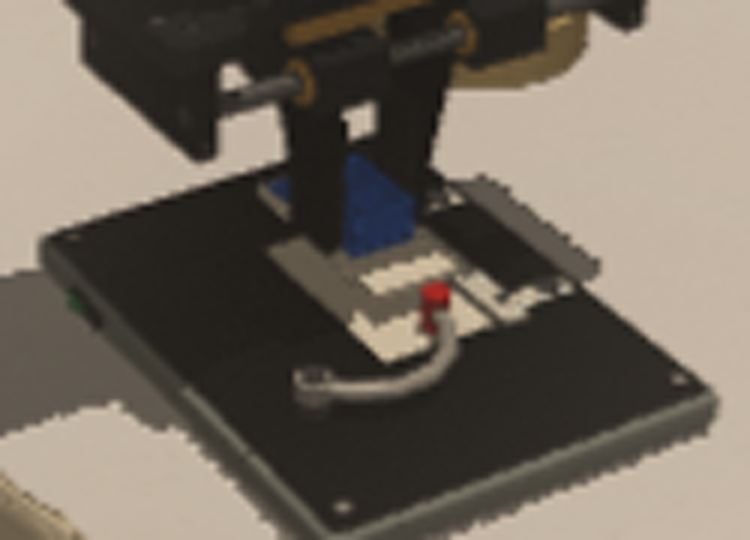

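Request:
step_arm --series '[{"ax": 0,"ay": 0,"az": 0,"x": 0,"y": 0,"z": -0.0025,"claw": 10},{"ax": 0,"ay": 0,"az": 0,"x": -0.0006,"y": -0.0029,"z": -0.0025,"claw": 10},{"ax": 0,"ay": 0,"az": 0,"x": -0.0012,"y": -0.0059,"z": -0.0025,"claw": 10},{"ax": 0,"ay": 0,"az": 0,"x": -0.0018,"y": -0.0088,"z": -0.0025,"claw": 10},{"ax": 0,"ay": 0,"az": 0,"x": -0.0024,"y": -0.0117,"z": -0.0025,"claw": 10},{"ax": 0,"ay": 0,"az": 0,"x": -0.0028,"y": -0.0137,"z": -0.0025,"claw": 10},{"ax": 0,"ay": 0,"az": 0,"x": -0.0028,"y": -0.0137,"z": -0.0025,"claw": 10},{"ax": 0,"ay": 0,"az": 0,"x": -0.0028,"y": -0.0137,"z": -0.0025,"claw": 10}]' --squeeze 30

```text
time_s: 6.25
tool_pos: [0.5122, -0.0835, 0.0391]
tool_rot: [179.8, -0.1, 78.3]
force: [3.1, 3.9, -1.8]
grip_width: 0.0233
```

```bash
python3 look.py 7 S
```

```text
{'time_s': 6.25, 'tool_pos': array([ 0.5122, -0.0835,  0.0391]), 'tool_rot': array([179.8262,  -0.1075,  78.3228]), 'force': array([ 3.1041,  3.9084, -1.7728]), 'wrist_torque': array([ 0.9303, -0.7491,  0.1047]), 'grip_width': 0.023254811479117347}
```

View pics/7S.png

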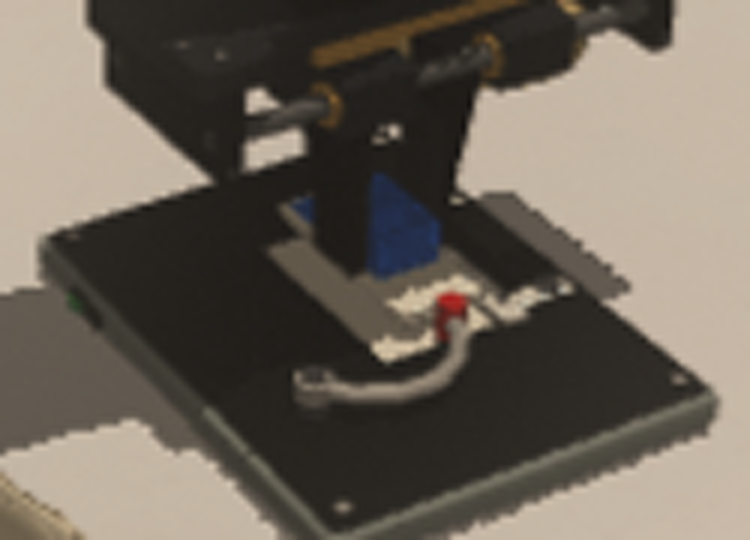

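Request:
step_arm --series '[{"ax": 0,"ay": 0,"az": 0,"x": -0.001,"y": -0.0025,"z": 0,"claw": 10},{"ax": 0,"ay": 0,"az": 0,"x": -0.002,"y": -0.005,"z": 0,"claw": 10},{"ax": 0,"ay": 0,"az": 0,"x": -0.0031,"y": -0.0075,"z": 0,"claw": 10},{"ax": 0,"ay": 0,"az": 0,"x": -0.0031,"y": -0.0075,"z": 0,"claw": 10},{"ax": 0,"ay": 0,"az": 0,"x": -0.0031,"y": -0.0075,"z": 0,"claw": 10}]' --squeeze 30

```text
time_s: 6.8
tool_pos: [0.5102, -0.0906, 0.0397]
tool_rot: [179.7, -0.1, 78.4]
force: [4.7, 4.6, -1.1]
grip_width: 0.0237
```

```bash
python3 look.py 8 ST
```

```text
{'time_s': 6.8, 'tool_pos': array([ 0.5102, -0.0906,  0.0397]), 'tool_rot': array([179.7169,  -0.1466,  78.3521]), 'force': array([ 4.6699,  4.6258, -1.0548]), 'wrist_torque': array([ 1.1517, -1.0646,  0.1699]), 'grip_width': 0.023720555965205208}
```

View pics/8S.png

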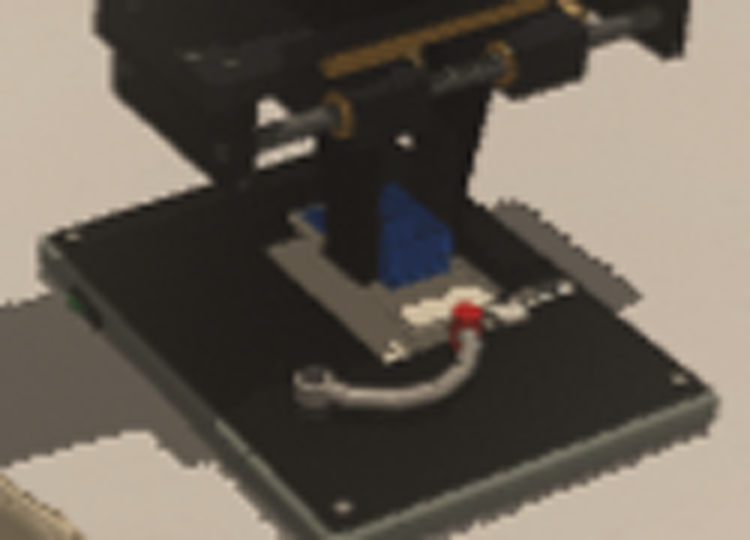

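View pics/8T.png

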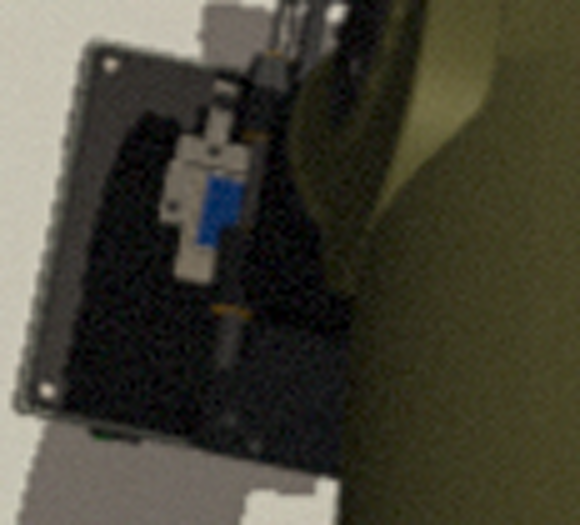

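Run:
```python
from h import *
import cv2
np.set_printoptions(precision=4,suppress=True)
im=cv2.imread('pics/top8.png');cv2.imwrite('pics/8z.png',cv2.resize(im[220:275,315:375],None,fx=12,fy=12,interpolation=cv2.INTER_CUBIC))
im=cv2.imread('pics/top0.png');cv2.imwrite('pics/0z.png',cv2.resize(im[220:275,315:375],None,fx=12,fy=12,interpolation=cv2.INTER_CUBIC))
```

```text
(no output)
```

View pics/8z.png

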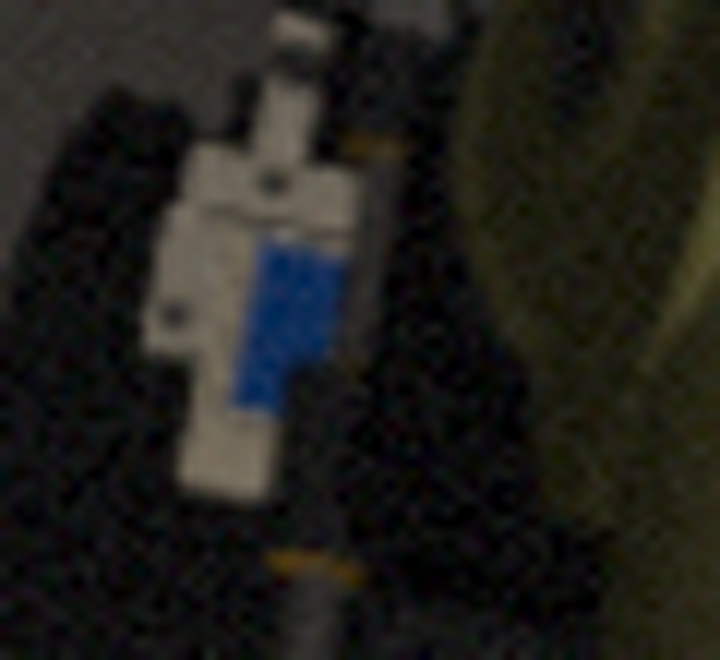

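View pics/0z.png

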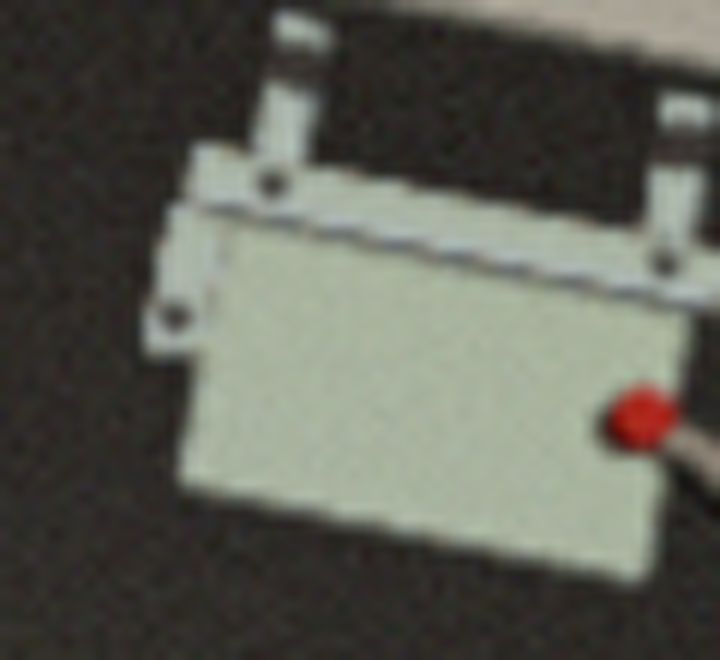

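Run:
```python
from h import *
np.set_printoptions(precision=4,suppress=True)
a=np.radians(-11.72);ex=np.array([np.cos(a),np.sin(a)]);ey=np.array([-ex[1],ex[0]])
pc=np.array([.497,-.0911])
Z=lambda U,V:((U+.5)/12-.5+315,(V+.5)/12-.5+220)
def pl(u,z):
    p=at('top',*Z(*u),z)[:2]-pc; return np.array([p@ex,p@ey])*1000
for u,z in(((258,245),.0313),((232,405),.0313),((225,230),.022),((200,345),.022),((212,350),.018),((205,207),.022),((690,303),.022),((232,215),.018),((690,315),.018)): print(u,z,pl(u,z))
TB=lambda U,V:((U+.5)/12-.5+215,(V+.5)/12-.5+265)
c=np.array([.4417,.1208])
for u in((152,140),(112,312)):
    p=at('top',*TB(*u),.005)[:2]-c;print('label',[p@ex*1e3,p@ey*1e3])
```

```text
(258, 245) 0.0313 [26.5682 41.166 ]
(232, 405) 0.0313 [ 0.4484 40.6056]
(225, 230) 0.022 [29.4579 45.9056]
(200, 345) 0.022 [10.241  46.4705]
(212, 350) 0.018 [10.4362 44.0551]
(205, 207) 0.022 [32.4928 49.7505]
(690, 303) 0.022 [ 33.0887 -29.6158]
(232, 215) 0.018 [32.7925 44.8655]
(690, 315) 0.018 [ 31.8553 -30.6378]
label [np.float64(14.850299817839606), np.float64(36.846313495813305)]
label [np.float64(-13.358069384269903), np.float64(37.01621897931795)]
```

Request:
step_arm --series '[{"ax": 0,"ay": 0,"az": 0,"x": 0,"y": 0,"z": -0.003,"claw": 10},{"ax": 0,"ay": 0,"az": 0,"x": 0,"y": 0,"z": -0.006,"claw": 10},{"ax": 0,"ay": 0,"az": 0,"x": 0,"y": 0,"z": -0.0075,"claw": 10},{"ax": 0,"ay": 0,"az": 0,"x": 0,"y": 0,"z": -0.0075,"claw": 10},{"ax": 0,"ay": 0,"az": 0,"x": 0,"y": 0,"z": -0.0075,"claw": 10}]' --squeeze 30

```text
time_s: 7.4
tool_pos: [0.5091, -0.0905, 0.0318]
tool_rot: [179.9, -0.1, 78.3]
force: [3.0, 5.3, 0.4]
grip_width: 0.0239
```

Request:
step_arm --series '[{"ax": 0,"ay": 0,"az": 0,"x": 0,"y": 0,"z": -0.0007,"claw": 10},{"ax": 0,"ay": 0,"az": 0,"x": 0,"y": 0,"z": -0.0013,"claw": 10},{"ax": 0,"ay": 0,"az": 0,"x": 0,"y": 0,"z": -0.0013,"claw": 10},{"ax": 0,"ay": 0,"az": 0,"x": 0,"y": 0,"z": -0.0013,"claw": 10}]' --squeeze 30

```text
time_s: 7.8
tool_pos: [0.5091, -0.0905, 0.0315]
tool_rot: [179.9, -0.2, 78.3]
force: [-0.1, 6.7, 7.8]
grip_width: 0.0237
```

```bash
python3 look.py 9 ST
```

```text
{'time_s': 7.8, 'tool_pos': array([ 0.5091, -0.0905,  0.0315]), 'tool_rot': array([179.8759,  -0.1686,  78.3407]), 'force': array([-0.0646,  6.743 ,  7.7553]), 'wrist_torque': array([1.1246, 0.2328, 0.0342]), 'grip_width': 0.02372147365614964}
```

View pics/9S.png

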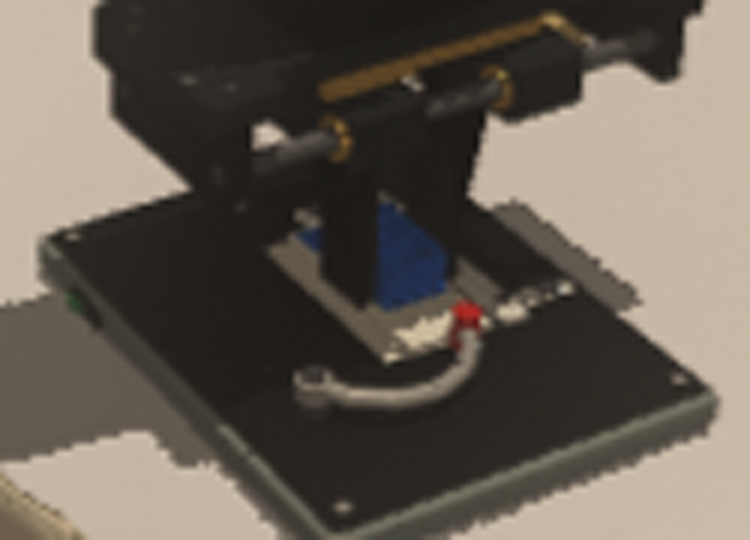

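Request:
step_arm --series '[{"ax": 0,"ay": 0,"az": 0,"x": 0,"y": 0,"z": 0.0008,"claw": 10},{"ax": 0,"ay": 0,"az": 0,"x": 0.001,"y": -0.0002,"z": 0.0008,"claw": 10},{"ax": 0,"ay": 0,"az": 0,"x": 0.002,"y": -0.0004,"z": 0.0008,"claw": 10},{"ax": 0,"ay": 0,"az": 0,"x": 0.002,"y": -0.0004,"z": 0.0008,"claw": 10},{"ax": 0,"ay": 0,"az": 0,"x": 0.002,"y": -0.0004,"z": 0.0008,"claw": 10}]' --squeeze 30

```text
time_s: 8.4
tool_pos: [0.5093, -0.0905, 0.0315]
tool_rot: [-179.9, -0.2, 78.3]
force: [-4.0, 5.9, 7.9]
grip_width: 0.0241
```

Request:
step_arm --series '[{"ax": 0,"ay": 0,"az": 0,"x": 0,"y": 0,"z": 0.0008,"claw": 10},{"ax": 0,"ay": 0,"az": 0,"x": 0,"y": 0,"z": 0.0008,"claw": 10},{"ax": 0,"ay": 0,"az": 0,"x": 0,"y": 0,"z": 0.0008,"claw": 10},{"ax": 0,"ay": 0,"az": 0,"x": 0,"y": 0,"z": 0.0008,"claw": 10}]' --squeeze 30

```text
time_s: 8.8
tool_pos: [0.5094, -0.0907, 0.0316]
tool_rot: [-179.9, -0.1, 78.3]
force: [-0.6, 6.0, 0.8]
grip_width: 0.0232
```

Request:
step_arm --series '[{"ax": 0,"ay": 0,"az": 0,"x": 0.001,"y": -0.0002,"z": 0,"claw": 10},{"ax": 0,"ay": 0,"az": 0,"x": 0.001,"y": -0.0002,"z": 0,"claw": 10},{"ax": 0,"ay": 0,"az": 0,"x": 0.001,"y": -0.0002,"z": 0,"claw": 10}]' --squeeze 30

```text
time_s: 9.1
tool_pos: [0.5096, -0.0908, 0.0315]
tool_rot: [-179.8, -0.1, 78.3]
force: [-2.6, 6.6, 3.5]
grip_width: 0.0239
```

Request:
step_arm --series '[{"ax": 0,"ay": 0,"az": 0,"x": 0.001,"y": -0.0002,"z": 0,"claw": 10},{"ax": 0,"ay": 0,"az": 0,"x": 0.001,"y": -0.0002,"z": 0,"claw": 10},{"ax": 0,"ay": 0,"az": 0,"x": 0.001,"y": -0.0002,"z": 0,"claw": 10}]' --squeeze 30

```text
time_s: 9.4
tool_pos: [0.5096, -0.0908, 0.0315]
tool_rot: [-179.7, -0.2, 78.3]
force: [-4.5, 6.6, 7.3]
grip_width: 0.0236
```

```bash
python3 look.py 10 ST;python3 - <<'E'
import cv2
im=cv2.imread('pics/top10.png');cv2.imwrite('pics/10z.png',cv2.resize(im[220:275,315:375],None,fx=12,fy=12,interpolation=cv2.INTER_CUBIC))
im=cv2.imread('pics/scene10.png');cv2.imwrite('pics/10y.png',cv2.resize(im[235:275,295:355],None,fx=13,fy=13,interpolation=cv2.INTER_CUBIC))
E
```

```text
{'time_s': 9.4, 'tool_pos': array([ 0.5096, -0.0908,  0.0315]), 'tool_rot': array([-179.7041,   -0.1594,   78.3042]), 'force': array([-4.4657,  6.5519,  7.2959]), 'wrist_torque': array([ 1.369 ,  1.2259, -0.1449]), 'grip_width': 0.023625847439131858}
```

View pics/10z.png

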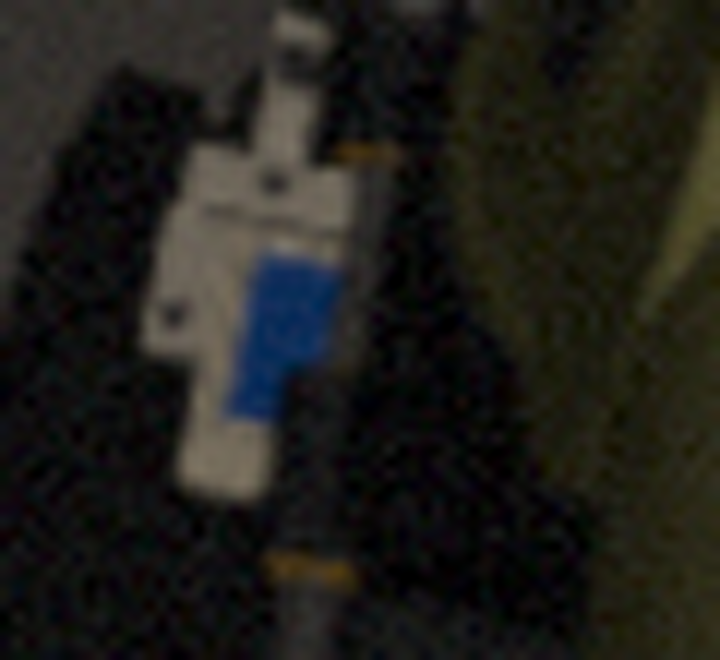

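View pics/10y.png

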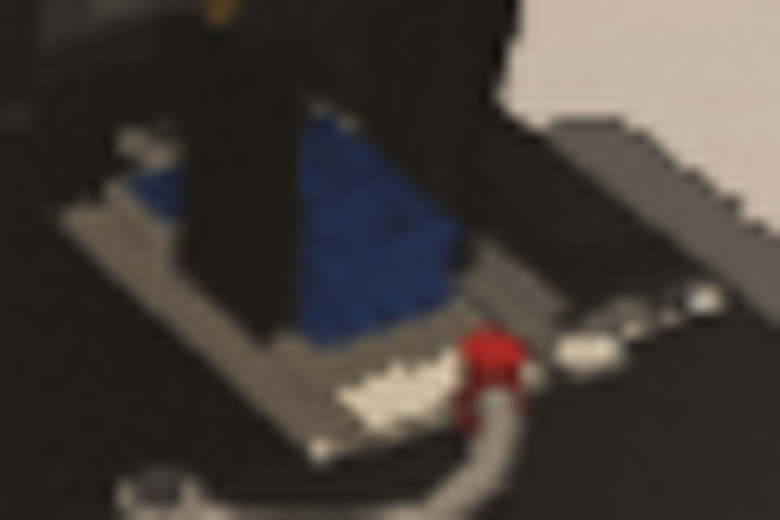

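Request:
step_arm --series '[{"ax": 0,"ay": 0,"az": 0,"x": 0,"y": 0,"z": 0.001,"claw": 10},{"ax": 0,"ay": 0,"az": 0,"x": 0,"y": 0,"z": 0.001,"claw": 10},{"ax": 0,"ay": 0,"az": 0,"x": 0.0005,"y": -0.0001,"z": 0.001,"claw": 10},{"ax": 0,"ay": 0,"az": 0,"x": 0.001,"y": -0.0002,"z": 0.001,"claw": 10},{"ax": 0,"ay": 0,"az": 0,"x": 0.001,"y": -0.0002,"z": 0.001,"claw": 10}]' --squeeze 30

```text
time_s: 10.0
tool_pos: [0.5105, -0.0911, 0.0317]
tool_rot: [-179.7, -0.1, 78.3]
force: [-2.6, 6.8, -0.1]
grip_width: 0.0235
```

Request:
step_arm --series '[{"ax": 0,"ay": 0,"az": 0,"x": 0.0005,"y": -0.0001,"z": 0,"claw": 10},{"ax": 0,"ay": 0,"az": 0,"x": 0.001,"y": -0.0002,"z": 0,"claw": 10},{"ax": 0,"ay": 0,"az": 0,"x": 0.001,"y": -0.0002,"z": 0.0002,"claw": 10},{"ax": 0,"ay": 0,"az": 0,"x": 0.001,"y": -0.0002,"z": 0.0003,"claw": 10}]' --squeeze 30

```text
time_s: 10.4
tool_pos: [0.5115, -0.0912, 0.0318]
tool_rot: [-179.7, -0.1, 78.3]
force: [-1.5, 5.0, -1.4]
grip_width: 0.0234
```

Request:
step_arm --series '[{"ax": 0,"ay": 0,"az": 0,"x": 0.0005,"y": -0.0001,"z": 0,"claw": 10},{"ax": 0,"ay": 0,"az": 0,"x": 0.001,"y": -0.0002,"z": 0,"claw": 10},{"ax": 0,"ay": 0,"az": 0,"x": 0.001,"y": -0.0002,"z": 0.0002,"claw": 10},{"ax": 0,"ay": 0,"az": 0,"x": 0.001,"y": -0.0002,"z": 0.0003,"claw": 10}]' --squeeze 30

```text
time_s: 10.8
tool_pos: [0.5126, -0.0914, 0.0321]
tool_rot: [-179.7, -0.1, 78.3]
force: [-2.0, 6.1, -2.7]
grip_width: 0.0238
```

Request:
step_arm --series '[{"ax": 0,"ay": 0,"az": 0,"x": 0.0005,"y": -0.0001,"z": -0.0002,"claw": 10},{"ax": 0,"ay": 0,"az": 0,"x": 0.0005,"y": -0.0001,"z": -0.0003,"claw": 10},{"ax": 0,"ay": 0,"az": 0,"x": 0.0005,"y": -0.0001,"z": -0.0003,"claw": 10}]' --squeeze 30

```text
time_s: 11.1
tool_pos: [0.513, -0.0916, 0.0319]
tool_rot: [-179.7, -0.1, 78.3]
force: [-1.0, 6.1, -0.6]
grip_width: 0.0238
```

Request:
step_arm --series '[{"ax": 0,"ay": 0,"az": 0,"x": 0.0005,"y": -0.0001,"z": 0,"claw": 10},{"ax": 0,"ay": 0,"az": 0,"x": 0.0005,"y": -0.0001,"z": 0,"claw": 10},{"ax": 0,"ay": 0,"az": 0,"x": 0.0005,"y": -0.0001,"z": 0,"claw": 10}]' --squeeze 30

```text
time_s: 11.4
tool_pos: [0.513, -0.0916, 0.0318]
tool_rot: [-179.7, -0.1, 78.3]
force: [-4.0, 6.2, -0.2]
grip_width: 0.0237
```

Request:
step_arm --series '[{"ax": 0,"ay": 0,"az": 0,"x": 0.0005,"y": -0.0001,"z": 0,"claw": 10},{"ax": 0,"ay": 0,"az": 0,"x": 0.0005,"y": -0.0001,"z": 0,"claw": 10},{"ax": 0,"ay": 0,"az": 0,"x": 0.0005,"y": -0.0001,"z": 0,"claw": 10}]' --squeeze 30

```text
time_s: 11.7
tool_pos: [0.5131, -0.0916, 0.0318]
tool_rot: [-179.6, -0.1, 78.3]
force: [-4.8, 6.1, 1.5]
grip_width: 0.0235
```

Request:
step_arm --series '[{"ax": 0,"ay": 0,"az": 0,"x": 0.0001,"y": 0.0005,"z": 0,"claw": 10},{"ax": 0,"ay": 0,"az": 0,"x": 0.0002,"y": 0.001,"z": 0,"claw": 10},{"ax": 0,"ay": 0,"az": 0,"x": 0.0003,"y": 0.0015,"z": 0,"claw": 10},{"ax": 0,"ay": 0,"az": 0,"x": 0.0003,"y": 0.0015,"z": 0,"claw": 10}]' --squeeze 30

```text
time_s: 12.1
tool_pos: [0.5132, -0.091, 0.0316]
tool_rot: [-179.6, -0.1, 78.3]
force: [-5.0, 5.4, 0.3]
grip_width: 0.0234
```

Request:
step_arm --series '[{"ax": 0,"ay": 0,"az": 0,"x": 0.0001,"y": 0.0005,"z": 0,"claw": 10},{"ax": 0,"ay": 0,"az": 0,"x": 0.0002,"y": 0.001,"z": 0,"claw": 10},{"ax": 0,"ay": 0,"az": 0,"x": 0.0002,"y": 0.001,"z": 0,"claw": 10}]' --squeeze 30

```text
time_s: 12.4
tool_pos: [0.5133, -0.0901, 0.0316]
tool_rot: [-179.6, -0.0, 78.3]
force: [-3.8, 4.3, 0.6]
grip_width: 0.0239
```

Request:
step_arm --series '[{"ax": 0,"ay": 0,"az": 0,"x": 0.0002,"y": 0.0005,"z": 0,"claw": 10},{"ax": 0,"ay": 0,"az": 0,"x": 0.0004,"y": 0.001,"z": 0,"claw": 10},{"ax": 0,"ay": 0,"az": 0,"x": 0.0004,"y": 0.001,"z": 0,"claw": 10}]' --squeeze 30

```text
time_s: 12.7
tool_pos: [0.5135, -0.0895, 0.0316]
tool_rot: [-179.6, -0.0, 78.3]
force: [-5.0, 4.3, 1.6]
grip_width: 0.0237
```

Request:
step_arm --series '[{"ax": 0,"ay": 0,"az": 0,"x": 0.0002,"y": 0.0005,"z": 0,"claw": 10},{"ax": 0,"ay": 0,"az": 0,"x": 0.0003,"y": 0.001,"z": 0,"claw": 10},{"ax": 0,"ay": 0,"az": 0,"x": 0.0003,"y": 0.001,"z": 0,"claw": 10}]' --squeeze 30

```text
time_s: 13.0
tool_pos: [0.5136, -0.089, 0.0316]
tool_rot: [-179.6, 0.0, 78.3]
force: [-4.8, 2.8, 1.7]
grip_width: 0.0238
```

Request:
step_arm --series '[{"ax": 0,"ay": 0,"az": 0,"x": 0.0002,"y": 0.0005,"z": 0,"claw": 10},{"ax": 0,"ay": 0,"az": 0,"x": 0.0003,"y": 0.001,"z": 0,"claw": 10},{"ax": 0,"ay": 0,"az": 0,"x": 0.0003,"y": 0.001,"z": 0,"claw": 10}]' --squeeze 30

```text
time_s: 13.3
tool_pos: [0.5136, -0.0888, 0.0316]
tool_rot: [-179.6, 0.1, 78.2]
force: [-6.0, 1.1, 2.0]
grip_width: 0.0239
```

```bash
python3 look.py 11 ST;python3 - <<'E'
import cv2
im=cv2.imread('pics/top11.png');cv2.imwrite('pics/11z.png',cv2.resize(im[220:275,315:375],None,fx=12,fy=12,interpolation=cv2.INTER_CUBIC))
im=cv2.imread('pics/scene11.png');cv2.imwrite('pics/11y.png',cv2.resize(im[235:275,295:355],None,fx=13,fy=13,interpolation=cv2.INTER_CUBIC))
E
```

```text
{'time_s': 13.3, 'tool_pos': array([ 0.5136, -0.0888,  0.0316]), 'tool_rot': array([-179.5514,    0.0711,   78.2397]), 'force': array([-6.0433,  1.0587,  2.0493]), 'wrist_torque': array([ 0.1763,  1.4818, -0.0645]), 'grip_width': 0.023917000743434273}
```

View pics/11z.png

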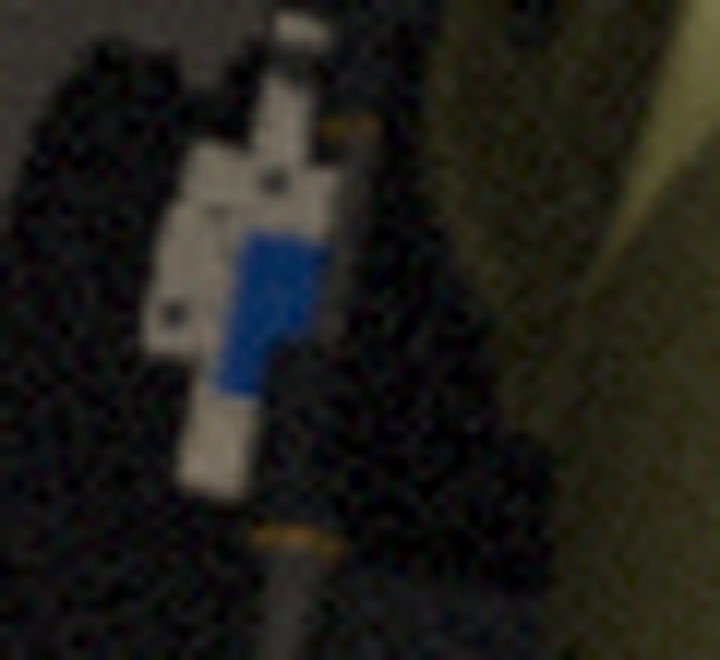

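View pics/11y.png

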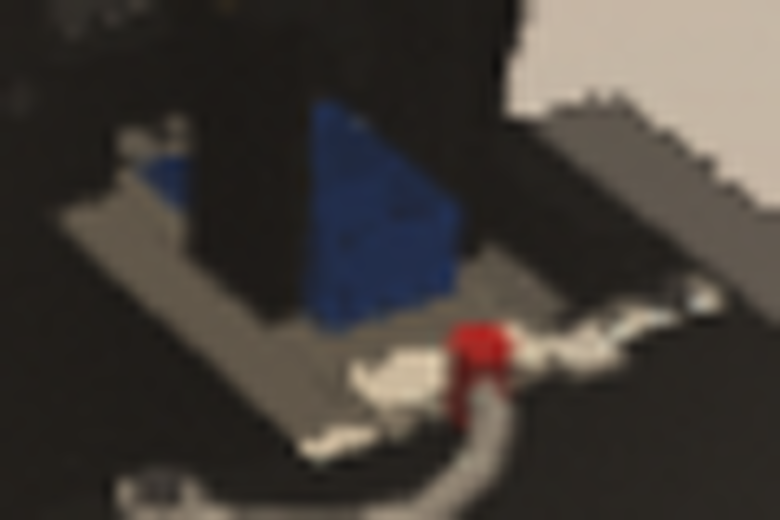

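Request:
step_arm --series '[{"ax": 0,"ay": 0,"az": 0,"x": 0.0005,"y": -0.0001,"z": 0,"claw": 10},{"ax": 0,"ay": 0,"az": 0,"x": 0.001,"y": -0.0002,"z": 0,"claw": 10},{"ax": 0,"ay": 0,"az": 0,"x": 0.001,"y": -0.0002,"z": 0,"claw": 10}]' --squeeze 30

```text
time_s: 13.7
tool_pos: [0.5137, -0.0888, 0.0316]
tool_rot: [-179.4, 0.1, 78.2]
force: [-8.6, 1.2, 4.3]
grip_width: 0.0236
```

Request:
step_arm --series '[{"ax": 0,"ay": 0,"az": 0,"x": 0.0005,"y": -0.0001,"z": 0,"claw": 10},{"ax": 0,"ay": 0,"az": 0,"x": 0.0005,"y": -0.0001,"z": 0,"claw": 10},{"ax": 0,"ay": 0,"az": 0,"x": 0.0005,"y": -0.0001,"z": 0,"claw": 10}]' --squeeze 30

```text
time_s: 14.0
tool_pos: [0.5137, -0.0888, 0.0316]
tool_rot: [-179.4, 0.0, 78.2]
force: [-10.5, 1.2, 6.4]
grip_width: 0.024
```

Request:
step_arm --series '[{"ax": 0,"ay": 0,"az": 0,"x": 0.0003,"y": 0,"z": 0.0004,"claw": 10},{"ax": 0,"ay": 0,"az": 0,"x": 0.0008,"y": -0.0001,"z": 0.0006,"claw": 10},{"ax": 0,"ay": 0,"az": 0,"x": 0.0008,"y": -0.0001,"z": 0.0006,"claw": 10},{"ax": 0,"ay": 0,"az": 0,"x": 0.0008,"y": -0.0001,"z": 0.0006,"claw": 10}]' --squeeze 30

```text
time_s: 14.4
tool_pos: [0.5137, -0.0888, 0.0317]
tool_rot: [-179.3, 0.1, 78.2]
force: [-11.4, 2.2, 4.2]
grip_width: 0.0237
```

Request:
step_arm --series '[{"ax": 0,"ay": 0,"az": 0,"x": 0.0005,"y": -0.0001,"z": 0.0002,"claw": 10},{"ax": 0,"ay": 0,"az": 0,"x": 0.0005,"y": -0.0001,"z": 0.0002,"claw": 10},{"ax": 0,"ay": 0,"az": 0,"x": 0.0005,"y": -0.0001,"z": 0.0002,"claw": 10}]' --squeeze 30

```text
time_s: 14.7
tool_pos: [0.5138, -0.0889, 0.0317]
tool_rot: [-179.2, 0.1, 78.2]
force: [-10.4, 2.0, 4.0]
grip_width: 0.0236
```

Request:
step_arm --series '[{"ax": 0,"ay": 0,"az": 0,"x": -0.0008,"y": 0.0002,"z": -0.0002,"claw": 10},{"ax": 0,"ay": 0,"az": 0,"x": -0.0018,"y": 0.0004,"z": -0.0004,"claw": 10},{"ax": 0,"ay": 0,"az": 0,"x": -0.0018,"y": 0.0004,"z": -0.0004,"claw": 10}]' --squeeze 30

```text
time_s: 15.0
tool_pos: [0.5137, -0.0888, 0.0317]
tool_rot: [-179.5, 0.1, 78.2]
force: [-7.3, 1.3, 1.5]
grip_width: 0.0235
```

Request:
step_arm --series '[{"ax": 0,"ay": 0,"az": 0,"x": -0.001,"y": 0.0002,"z": -0.0002,"claw": 10},{"ax": 0,"ay": 0,"az": 0,"x": -0.001,"y": 0.0002,"z": -0.0002,"claw": 10},{"ax": 0,"ay": 0,"az": 0,"x": -0.001,"y": 0.0002,"z": -0.0002,"claw": 32},{"ax": 0,"ay": 0,"az": 0,"x": -0.001,"y": 0.0002,"z": -0.0002,"claw": 32},{"ax": 0,"ay": 0,"az": 0,"x": -0.001,"y": 0.0002,"z": -0.0002,"claw": 32}]' --squeeze 10

```text
time_s: 15.5
tool_pos: [0.5159, -0.0892, 0.0322]
tool_rot: [-179.8, 0.1, 78.2]
force: [-4.7, -1.7, -3.1]
grip_width: 0.0275
```

```bash
python3 look.py 12 ST;python3 - <<'E'
import cv2
im=cv2.imread('pics/top12.png');cv2.imwrite('pics/12z.png',cv2.resize(im[220:275,315:375],None,fx=12,fy=12,interpolation=cv2.INTER_CUBIC))
im=cv2.imread('pics/scene12.png');cv2.imwrite('pics/12y.png',cv2.resize(im[235:275,295:355],None,fx=13,fy=13,interpolation=cv2.INTER_CUBIC))
E
```

```text
{'time_s': 15.5, 'tool_pos': array([ 0.5159, -0.0892,  0.0322]), 'tool_rot': array([-179.8452,    0.0888,   78.2354]), 'force': array([-4.6637, -1.7133, -3.0933]), 'wrist_torque': array([-0.4554,  1.1762,  0.0624]), 'grip_width': 0.02754861909052633}
```

View pics/12z.png

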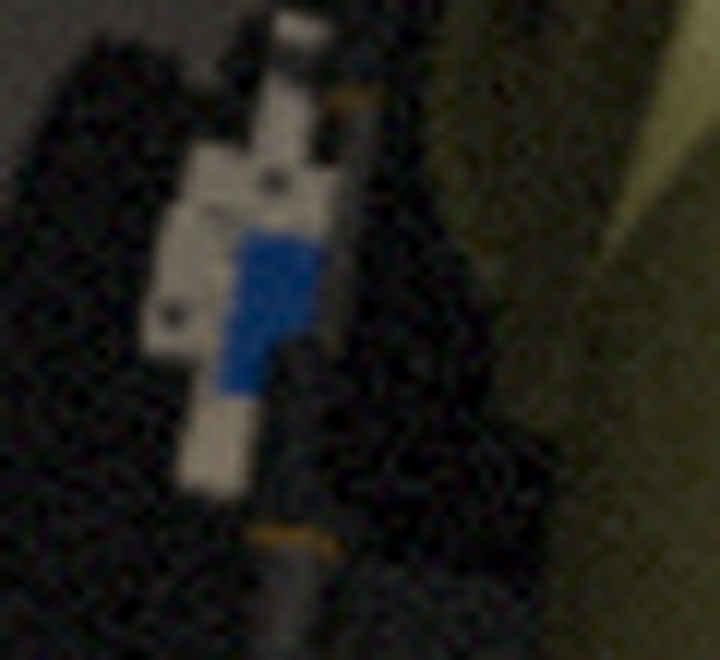

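View pics/12y.png

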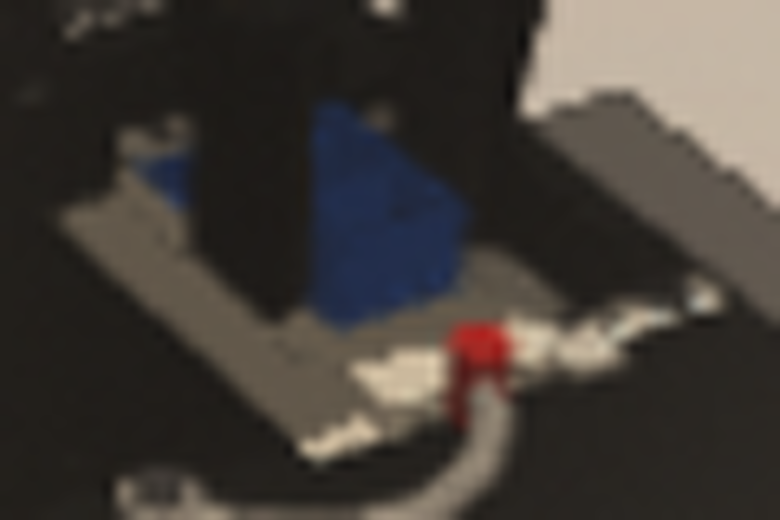

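Request:
step_arm --series '[{"ax": 0,"ay": 0,"az": 0,"x": 0,"y": 0,"z": -0.001,"claw": 32},{"ax": 0,"ay": 0,"az": 0,"x": 0,"y": 0,"z": -0.001,"claw": 32},{"ax": 0,"ay": 0,"az": 0,"x": 0,"y": 0,"z": -0.001,"claw": 32}]' --squeeze 10

```text
time_s: 15.9
tool_pos: [0.516, -0.0892, 0.0317]
tool_rot: [-179.8, 0.1, 78.2]
force: [-5.7, -1.6, 1.8]
grip_width: 0.0282
```

Request:
step_arm --series '[{"ax": 0,"ay": 0,"az": 0,"x": 0.0005,"y": -0.0001,"z": 0,"claw": 32},{"ax": 0,"ay": 0,"az": 0,"x": 0.001,"y": -0.0002,"z": 0,"claw": 32},{"ax": 0,"ay": 0,"az": 0,"x": 0.0015,"y": -0.0003,"z": 0,"claw": 32},{"ax": 0,"ay": 0,"az": 0,"x": 0.0015,"y": -0.0003,"z": 0,"claw": 32}]' --squeeze 10

```text
time_s: 16.3
tool_pos: [0.516, -0.0892, 0.0315]
tool_rot: [-179.6, 0.1, 78.2]
force: [-8.8, -0.9, 6.1]
grip_width: 0.0276
```

Request:
step_arm --series '[{"ax": 0,"ay": 0,"az": 0,"x": 0.0006,"y": -0.0001,"z": 0.0003,"claw": 32},{"ax": 0,"ay": 0,"az": 0,"x": 0.0012,"y": -0.0002,"z": 0.0005,"claw": 32},{"ax": 0,"ay": 0,"az": 0,"x": 0.0012,"y": -0.0002,"z": 0.0005,"claw": 32},{"ax": 0,"ay": 0,"az": 0,"x": 0.0012,"y": -0.0002,"z": 0.0005,"claw": 32}]' --squeeze 10

```text
time_s: 16.7
tool_pos: [0.5161, -0.0892, 0.0316]
tool_rot: [-179.5, 0.1, 78.2]
force: [-12.1, 0.5, 3.9]
grip_width: 0.0281
```

Request:
step_arm --series '[{"ax": 0,"ay": 0,"az": 0,"x": -0.0015,"y": 0.0003,"z": 0,"claw": 32},{"ax": 0,"ay": 0,"az": 0,"x": -0.004,"y": 0.0008,"z": 0,"claw": 55},{"ax": 0,"ay": 0,"az": 0,"x": -0.005,"y": 0.001,"z": 0,"claw": 55},{"ax": 0,"ay": 0,"az": 0,"x": -0.005,"y": 0.001,"z": 0,"claw": 55},{"ax": 0,"ay": 0,"az": 0,"x": -0.005,"y": 0.001,"z": 0,"claw": 55}]' --squeeze 10

```text
time_s: 17.2
tool_pos: [0.5163, -0.0876, 0.033]
tool_rot: [179.9, -0.0, 78.3]
force: [-0.7, -0.0, -0.4]
grip_width: 0.0461
```

Free of the slide. Straight up and away, then check.

Request:
step_arm --series '[{"ax": 0,"ay": 0,"az": 0,"x": 0,"y": 0,"z": 0.015,"claw": 55},{"ax": 0,"ay": 0,"az": 0,"x": 0,"y": 0,"z": 0.045,"claw": 55},{"ax": 0,"ay": 0,"az": 0,"x": 0,"y": 0,"z": 0.09,"claw": 55},{"ax": 0,"ay": 0,"az": 0,"x": 0,"y": 0.04,"z": 0.12,"claw": 55},{"ax": 0,"ay": 0,"az": 0,"x": -0.01,"y": 0.08,"z": 0.14,"claw": 55},{"ax": 0,"ay": 0,"az": 0,"x": -0.02,"y": 0.12,"z": 0.14,"claw": 55},{"ax": 0,"ay": 0,"az": 0,"x": -0.03,"y": 0.16,"z": 0.14,"claw": 55},{"ax": 0,"ay": 0,"az": 0,"x": -0.04,"y": 0.2,"z": 0.14,"claw": 55},{"ax": 0,"ay": 0,"az": 0,"x": -0.05,"y": 0.24,"z": 0.14,"claw": 55},{"ax": 0,"ay": 0,"az": 0,"x": -0.06,"y": 0.28,"z": 0.14,"claw": 55},{"ax": 0,"ay": 0,"az": 0,"x": -0.06,"y": 0.28,"z": 0.14,"claw": 55}]' --squeeze 10

```text
time_s: 18.3
tool_pos: [0.4534, 0.1989, 0.1737]
tool_rot: [180.0, -0.2, 78.8]
force: [0.2, 0.1, -0.5]
grip_width: 0.0481
```

```bash
python3 look.py 13 ST;python3 - <<'E'
import cv2
im=cv2.imread('pics/top13.png');cv2.imwrite('pics/13z.png',cv2.resize(im[220:275,315:375],None,fx=12,fy=12,interpolation=cv2.INTER_CUBIC))
im=cv2.imread('pics/scene13.png');cv2.imwrite('pics/13y.png',cv2.resize(im[235:275,295:355],None,fx=13,fy=13,interpolation=cv2.INTER_CUBIC))
E
```

```text
{'time_s': 18.3, 'tool_pos': array([0.4534, 0.1989, 0.1737]), 'tool_rot': array([179.9772,  -0.186 ,  78.8105]), 'force': array([ 0.1718,  0.0953, -0.5462]), 'wrist_torque': array([-0.0868,  0.0918,  0.0139]), 'grip_width': 0.0480859595586267}
```

View pics/13z.png

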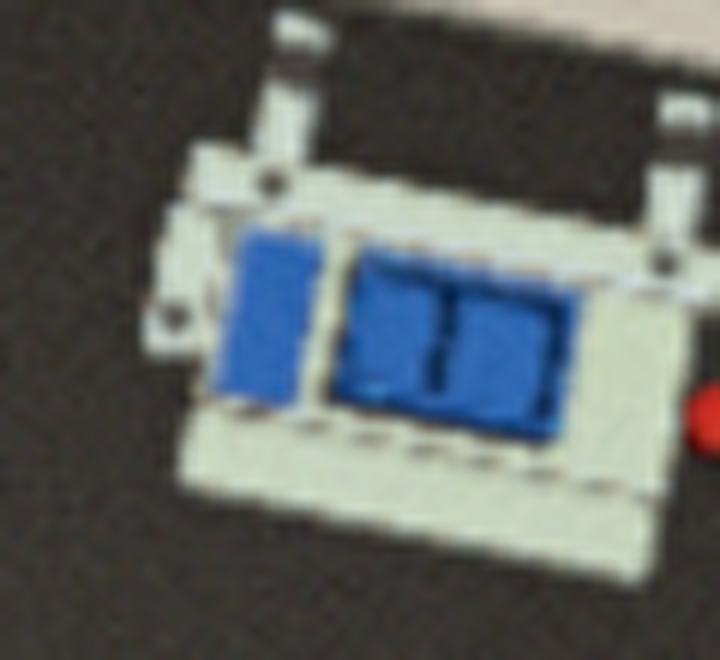

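View pics/13y.png

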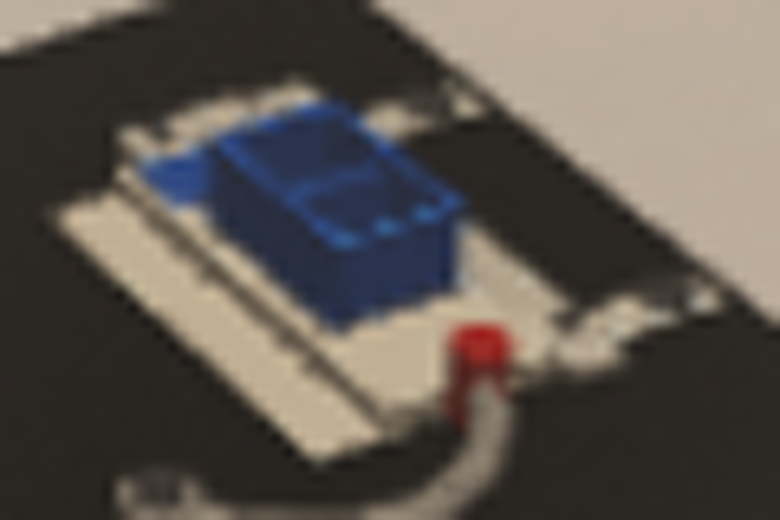

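View pics/scene13.png

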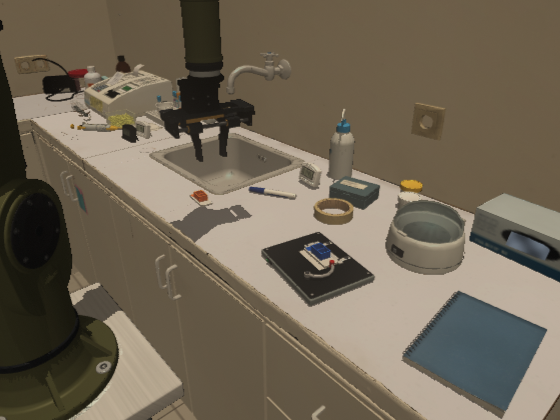

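Run:
```python
from h import *
import cv2
np.set_printoptions(precision=1,suppress=True)
a=np.radians(-11.72);ex=np.array([np.cos(a),np.sin(a)]);ey=np.array([-ex[1],ex[0]])
pc=np.array([.497,-.0911])
Z=lambda U,V:((U+.5)/12-.5+315,(V+.5)/12-.5+220)
def pl(u,z):
    p=at('top',*Z(*u),z)[:2]-pc; return np.array([p@ex,p@ey])*1000
for u,z in(((205,397),.023),((665,490),.023),((245,232),.023),((218,390),.023),((362,245),.039),((582,292),.039),((555,440),.039),((330,395),.039),((690,310),.023),((718,420),.034)): print(u,z,pl(u,z))
im=cv2.imread('pics/top13.png');cv2.imwrite('pics/13w.png',cv2.resize(im[228:272,325:383],None,fx=13.5,fy=13.5,interpolation=cv2.INTER_LANCZOS4))
```

```text
(205, 397) 0.023 [ 2.  44.3]
(665, 490) 0.023 [  2.3 -30.5]
(245, 232) 0.023 [29.6 42.8]
(218, 390) 0.023 [ 3.5 42.4]
(362, 245) 0.039 [28.6 25.8]
(582, 292) 0.039 [28.4 -9.6]
(555, 440) 0.039 [ 4.3 -9.4]
(330, 395) 0.039 [ 4.1 26.5]
(690, 310) 0.023 [ 31.8 -29.6]
(718, 420) 0.034 [ 13.5 -34.9]
```

View pics/13w.png

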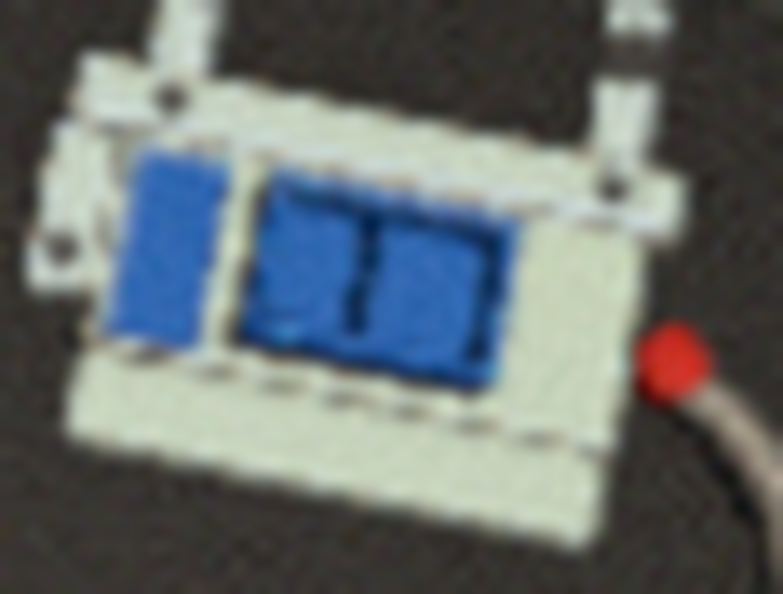

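```bash
python3 -c "
from cell import workorder
print(workorder.sign_off())"
```

```text
the job is handed in; nothing more can be done
None
```

The blue slide is loaded in the light plate's holder and the job is handed in, at about 18.4 s of the 51 s allowed. I gripped the block across its 24 mm sides, drew the spring arm back with the slide's end and lowered the slide flat. I then brought it against the back edge and slid it along to the end edge. I pressed it against the back edge with about 10–12 N (at most about 12 N by the wrist sensor), once gripped and once with only the front finger. Then I let go and moved clear.

**Last checks (pictures after letting go):**
- **Fit:** the slide lies flat and parallel to the plate, with no visible gap at the back edge.
- **Position:** the block's centre measures about (16.4, 8.3) mm in the plate's frame. Home is about 16.5 mm in x, from my measured back-edge face at about 32.5 mm, and 7 mm in y.
- **Spring arm:** the tip rests on the slide's end at about (13.5, -34.9) mm, where (14, -36) mm is given for a slide that is home.
- **Bystanders:** in the final scene picture, the orange slide and the tape roll are where they were. I checked this by eye, not by measurement.

**Disagreements and limits:**
- Both y values read about 1 mm high. I put this down to camera calibration, since the wrist felt the end edge stop the slide.
- My first two move calls were refused as invalid, so nothing moved.
- Drag first held the slide about 3 mm short of the back edge, until I eased the downward force.
- The pressing forces include the drag, which I did not measure separately, so the net press could be near the lower end of the 5–15 N asked for.

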